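Slide the off-contact shim under the screen frame

TASK

The front bar of the screen-printing frame hangs just above the bench and needs its shim: push the flat aluminium shim with the orange upright lip along the bench, plate first, under that bar so that the lip comes to rest flat against the front of the bar, squarely in front of the yellow band. Only push it with the fingers: it must stay down on the bench, not lifted, carried or tipped, and it must not be rammed hard against the frame. Leave everything else where it lies and take the hand away at the end.

Things in the scene. Friction and masses are not known exactly. Their poses are not given: they have to be found in the camera images.
- shim: loose aluminium plate on the bench, 90 long (x) x 76 wide (y) x 10 thick, 0.2 to 0.35 kg; across its near end (-x, towards the robot) stands a full-width orange lip, 12 thick (x = -45 to -33), top 42 above the bench. Origin: centre of the plate's underside; x along the plate away from the lip, z up. Centre of mass 11 mm from the origin towards the lip. All mm
- shim_tip (a point): middle of the plate's leading end (the end without lip): on the shim at x = +45 mm, 5 mm above its underside
- frame: fixed wooden screen frame, 380 wide (y), 300 deep (x), held level by blue clamps at its far side, pale mesh inside. Bars 45 wide, 25 high; underside 13 above the bench (3 headroom over the plate), top 38; nothing stands beneath the front bar. Origin: at bench level under the middle of the front bar's front face; x square to that face, away from the robot; z up. Turned a little. All mm
- band: yellow band painted round the front bar, 76 mm wide along the bar (as wide as the shim), on its front and top: the shim's place. Origin: at bench level under the band's middle on the bar's front face; axes parallel to the frame's. With the shim home, the shim's origin lies 33 mm beyond this point in x, at y = 0, axes parallel
- tape: bystander: green ring of tape, 68 mm across, 24 mm high, lying flat in front of the frame's left end; origin at centre of underside
- packer: bystander: light wooden block 70 x 50 x 22 mm, in front of the frame's right end; origin at centre of underside
- squeegee: bystander: wooden squeegee with black rubber blade, 200 mm long, 22 mm thick, lying on the mesh inside the frame; origin under its wooden handle
- ink_red: bystander: red jar, 72 mm across, 85 mm high, at the left; origin at centre of underside
- ink_black: bystander: grey jar with black cap, 72 mm across, 85 mm high, at the right; origin at centre of underside
- brush: bystander: brush lying at the right of the bench; origin near its middle on the underside
- spatula: bystander: spatula lying at the left of the bench; origin near its middle on the underside
There are look-alikes about, which are no part of the job. Several things look just like the shim: the one meant starts farthest to the robot's right.

How it is judged:
On the way:
1. the plate's leading end is under the front bar, flat on the bench (x of shim_tip in the frame of frame above 0.008 m and height (world z) of shim_tip below 0.01 m), for 0.1 s.
At the end, for the whole second after the job is handed in: The shim lies flat on the bench under the front bar, at rest: its lip within 3 mm of the bar's front face, turned less than 0.06 rad from square, its middle within 10 mm of the band's middle (x of shim in the frame of band between 0.03 and 0.037 m and y of shim in the frame of band between -0.01 and 0.01 m and angle between the x axis of shim and the x axis of band, either way round below 0.06 rad and angle between shim's own z axis and vertical below 0.03 rad and height (world z) of shim below 0.004 m and linear speed of shim below 0.01 m/s); the robot touches nothing.
It fails at once if the shim is lifted more than 6 mm off the bench (height (world z) of shim above 0.006 m).
It fails at once if the shim is tipped more than 0.1 rad (angle between shim's own z axis and vertical above 0.1 rad).
It fails at once if the shim is rammed against the frame with more than 45 N (contact force between shim and frame above 45 N).
It fails at once if a bystander is moved more than 20 mm (distance of any of tape, packer, squeegee, ink_red, ink_black, brush, spatula from where it was at the start of the episode above 0.02 m).
It also fails if it takes over 61 s, if anything falls off the work surface, if the arm or the gripper's body presses on something with over 40 N, if the wrist force passes 120 N, or if a joint passes its speed limit or range.

ROBOT

A 6-joint arm with a two-finger parallel gripper is mounted at the origin on the work surface. World frame = base frame: x ahead of the robot, y to its left, z up, the work surface at z = 0. Lengths are in m, angles in rad, forces in N, time in s.
With the tool pointing down it reaches from about 0.3 to 0.875 m from the base axis. Payload 4.2 kg.
Tool frame: the origin (TCP) lies at the very end of the fingers, on their centre line; the grasp point (between the pads) lies 19 mm behind it; z points along the fingers, y is the direction in which the jaws open and shut (so a half turn about z gives the same grasp; the last joint's range is limited). The gripper opens to 85 mm and grips with 20 to 120 N. Pads are 22 mm wide; open, the fingers measure 114 mm over their backs; the gripper's body (76 mm by 85 mm) begins 54 mm behind the grasp point. The pads swing forward as they close: fully open they stand 13 mm farther back than shut.
Start: joints at [-1.233, 0.32, 1.565, -0, 1.257, -0.02], TCP at [0.201, -0.539, 0.231] pointing down, gripper open.
Joint ranges: [-3.11, 3.11], [-0.84, 2.01], [0.21, 2.61], [-1.34, 4.49], [0.05, 2.63], [-2.56, 2.56]. Speed limits (rad/s): [2.57, 2.57, 3.14, 3.14, 3.14, 3.14].

INTERFACE

Orientations are given as a 3x3 rotation matrix whose columns are the frame's x, y, z axes.
In Python, from workcell import bot, cams, ticket gives the robot as it stands. The module is installed in compiled form; this text tells all that it offers.
- The arm moves only by the tool servo_tool, never from a script. Its argument "commands" is a list of rows, each an object of numbers: "dx", "dy", "dz": the shift along the tool's x, y, z in mm; "roll": the turn about the tool's z in degrees. In form: [{"dx": .., "dy": .., "dz": .., "roll": ..}, ...]. A call has exactly 5 rows; each row is the pose to reach, as a shift and turn from the pose commanded when the call began, along the tool's axes at that moment; what a row does not reach only later rows make up. A row lasts 1/8 s, in which the tool goes at most 62.5 mm and 10.7 degrees, less where a joint would pass 70% of its speed; a pose out of reach is approached as far as the arm can. A call with a gripper value outside its range is refused whole. "jaw" is the finger opening in mm, from 0 to 85.4, set as the call begins (left out, the last holds). The fingers move at their own pace and stop on an object; "squeeze" is the grip in N (left out, the last holds). Time passes only in rows, so rows that repeat a pose let the fingers close, or fill a call up. It gives the time, the measured TCP pose, the force and the opening at its end, in the units of the state.
- bot.get_obs(): the state, without advancing time (a new reading comes with each control period).
- cams.camera(name): name is "side" or "top" or "wrist"; returns a dict with "image" (420x560x3 uint8, red, green, blue), "fx", "fy", "cx", "cy" (pixels), "dist" ([k1, k2, p1, p2, k3] as OpenCV has them; the pictures are not rectified), "R" (3x3) and "t" (3): a world point X has camera coordinates R X + t. Camera axes: x right, y down, z forward; pixel columns grow to the right and rows downward; lengths in m; the calibration is good to about 2 mm. A picture is of the moment at which its call begins. There is no depth.
- ticket.job_done(): hands the job in, once; it reports no verdict.
The state is a dict: "time_s": time; "joint_positions": joint angles; "dq": joint speeds; "joint_efforts": joint torques, N m; "position": TCP position; "tcp_rot": TCP orientation; "contact_force": force on the tool from outside, world axes, zero at the start; "wrist_torque": the same for the moment, N m; "finger_gap": opening from 0.0 (shut) to 1.0 (fully open).
Only numpy, scipy, OpenCV 4.12 (cv2) and the standard library are available. Lean on these libraries where they do the work, as an engineer would, in place of code of your own. Each camera call takes 0.05 s, during which the arm holds its last target. There are 200 camera calls.

## Working session

There is one attempt and no reset: what is moved stays moved. The work goes in short steps, Python scripts to look and compute and a tool call to move; the robot and the scene stay as the last step left them, time stands still between calls to the robot, and variables do not carry over. Pictures are saved under pics/ and viewed, about 8 in all and at most 12, crops included, and the job is handed in when it is done.

Besides the shell and the picture viewer there is one more tool, called after ">>>" by a JSON object that holds its "api" and its "payload". servo_tool: Moves the arm, as the interface text tells. Its arguments: {"type":"object","properties":{"commands":{"type":"array","items":{"type":"object","properties":{"dx":{"type":"number"},"dy":{"type":"number"},"dz":{"type":"number"},"roll":{"type":"number"}}}},"jaw":{"type":"number"},"squeeze":{"type":"number"}},"required":["commands"]}

```bash
mkdir -p pics
cat > h.py <<'E'
import numpy as np, cv2
from workcell import bot, cams, ticket
def cam(n,save=None):
    c=cams.camera(n); c['R']=np.array(c['R']);c['t']=np.array(c['t'])
    c['K']=np.array([[c['fx'],0,c['cx']],[0,c['fy'],c['cy']],[0,0,1.]]);c['d']=np.array(c['dist'],float)
    if save: cv2.imwrite(f'pics/{save}.png',c['image'][:,:,::-1]); np.savez(f'pics/{save}.npz',**{k:c[k] for k in('image','K','d','R','t')})
    return c
def load(s): return dict(np.load(f'pics/{s}.npz'))
def onplane(c,px,z):
    p=cv2.undistortPoints(np.array(px,float).reshape(-1,1,2),c['K'],c['d']).reshape(-1,2)
    r=np.c_[p,np.ones(len(p))]@c['R']; o=-c['R'].T@c['t']
    return o+r*((z-o[2])/r[:,2])[:,None]
def tri(c1,p1,c2,p2):
    A=[];b=[]
    for c,p in((c1,p1),(c2,p2)):
        o=-c['R'].T@c['t'];r=onplane(c,[p],0)[0]-o;r/=np.linalg.norm(r);P=np.eye(3)-np.outer(r,r);A.append(P);b.append(P@o)
    return np.linalg.lstsq(np.vstack(A),np.hstack(b),rcond=None)[0]
def proj(c,X): return cv2.projectPoints(np.array(X,float).reshape(-1,3),cv2.Rodrigues(c['R'])[0],c['t'],c['K'],c['d'])[0].reshape(-1,2)
E
python3 - <<'E'
from h import *
for n in('top','side'): 
    c=cam(n,n+'0'); print(n,-c['R'].T@c['t'],c['R'][2])
o=bot.get_obs();print(o['position'],np.round(o['tcp_rot'],3),o['contact_force'])
a=cv2.imread('pics/top0.png');b=cv2.imread('pics/side0.png');cv2.imwrite('pics/both.png',cv2.resize(np.vstack([a,b]),None,fx=.71,fy=.71))
E
```

```text
top [ 0.47583094 -0.0161779   1.21440466] [ 0.05908931 -0.00781008 -0.99822215]
side [0.30528982 1.10020251 1.03976163] [ 0.15656115 -0.73267309 -0.66232828]
[ 0.20126645 -0.53818551  0.23056336] [[ 0.937  0.35  -0.001]
 [ 0.35  -0.937  0.001]
 [ 0.    -0.002 -1.   ]] [ 0.46000414  0.31797729 -1.37474349]
```

View pics/top0.png

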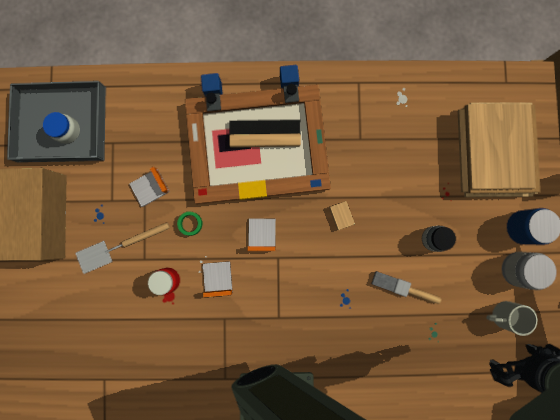

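View pics/side0.png

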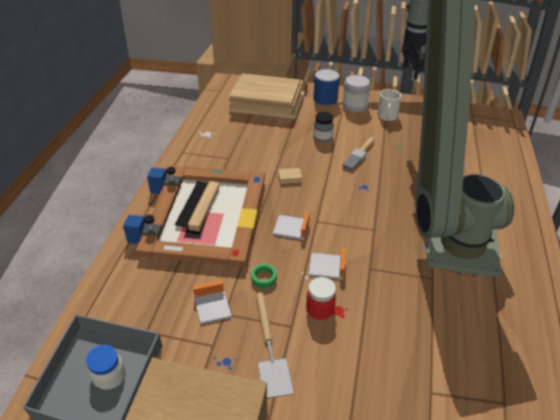

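Top view: shim look-alikes at (148,187), (262,235) and (217,280). Image right is −y, the robot's right, so (262,235) is the one meant. It lies below the yellow band at (252,188). I'll confirm that in a crop and measure.

Run:
```python
from h import *
def blobs(c,lo,hi,mn=25):
    hsv=cv2.cvtColor(c['image'],cv2.COLOR_RGB2HSV);m=cv2.inRange(hsv,lo,hi)
    n,l,s,ce=cv2.connectedComponentsWithStats(m)
    return [(s[i][:5].tolist(),ce[i].round(1).tolist(),np.round(cv2.boxPoints(cv2.minAreaRect(np.argwhere(l==i)[:,::-1].astype(np.float32))),1).tolist()) for i in range(1,n) if s[i][4]>=mn]
t=load('top0');s=load('side0')
for n,c in(('top',t),('side',s)):
    for nm,lo,hi in(('or',(5,200,150),(16,255,255)),('ye',(21,180,120),(32,255,255))):
        for b in blobs(c,lo,hi): print(n,nm,b)
for nm,p in(('A',(148,187)),('B',(262,235)),('C',(217,280)),('band',(252,190)),('tape',(190,224)),('packer',(342,215))): print(nm,onplane(t,[p],0.01).round(3))
a=t['image'][160:310,120:370,::-1];cv2.imwrite('pics/crop.png',cv2.resize(a,None,fx=3.2,fy=3.2,interpolation=cv2.INTER_CUBIC))
```

```text
top or ([150, 167, 16, 24, 112], [157.7, 178.7], [[149.60000610351562, 168.3000030517578], [153.3000030517578, 166.3000030517578], [165.8000030517578, 189.0], [162.0, 191.10000610351562]])
top or ([248, 247, 27, 4, 108], [261.0, 248.5], [[248.0, 247.0], [274.0, 247.0], [274.0, 250.0], [248.0, 250.0]])
top or ([203, 291, 28, 6, 114], [216.5, 293.6], [[202.6999969482422, 292.79998779296875], [230.0, 290.5], [230.3000030517578, 294.5], [203.10000610351562, 296.70001220703125]])
top ye ([238, 180, 29, 19, 439], [252.0, 189.3], [[237.3000030517578, 182.89999389648438], [264.6000061035156, 179.8000030517578], [266.3999938964844, 195.6999969482422], [239.10000610351562, 198.8000030517578]])
A [[0.628 0.356 0.01 ]]
B [[0.488 0.033 0.01 ]]
C [[0.363 0.161 0.01 ]]
band [[0.616 0.06  0.01 ]]
tape [[0.522 0.236 0.01 ]]
packer [[ 0.541 -0.194  0.01 ]]
```

View pics/crop.png

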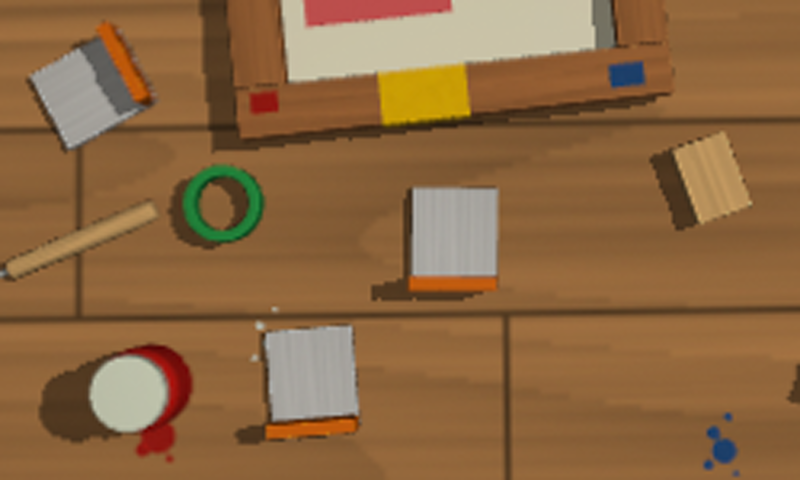

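The crop shows the right-most shim at full-image (262,235), with its lip facing the robot and a clear way to the band. I'm moving to a place behind it for a wrist look.

>>> {"api": "servo_tool", "payload": {"commands": [{"dx":30,"dy":-45,"dz":0,"roll":0},{"dx":65,"dy":-90,"dz":0,"roll":0},{"dx":100,"dy":-135,"dz":0,"roll":0},{"dx":135,"dy":-180,"dz":0,"roll":0},{"dx":165,"dy":-225,"dz":0,"roll":0}]}}

```text
time_s: 0.72
position: [0.2773, -0.2682, 0.2311]
tcp_rot: [[0.937, 0.35, 0.0], [0.35, -0.937, 0.0], [0.0, -0.0, -1.0]]
contact_force: [0.9, -0.0, -0.2]
finger_gap: 0.997
```

>>> {"api": "servo_tool", "payload": {"commands": [{"dx":35,"dy":-50,"dz":0,"roll":4},{"dx":75,"dy":-100,"dz":0,"roll":8},{"dx":110,"dy":-150,"dz":0,"roll":12},{"dx":145,"dy":-200,"dz":0,"roll":16},{"dx":185,"dy":-256,"dz":0,"roll":20}]}}

```text
time_s: 1.35
position: [0.3591, 0.0304, 0.2314]
tcp_rot: [[1.0, 0.006, 0.001], [0.006, -1.0, -0.0], [0.001, 0.0, -1.0]]
contact_force: [1.6, -0.4, -0.3]
finger_gap: 1.002
```

Run:
```python
from h import *
o=bot.get_obs();print(o['time_s'],o['position'],np.round(o['tcp_rot'],3),o['joint_positions'])
c=cam('wrist','w1');print(-c['R'].T@c['t'],c['R'][2])
```

```text
1.35 [0.3590875  0.03035349 0.23136254] [[ 1.     0.006  0.001]
 [ 0.006 -1.    -0.   ]
 [ 0.001  0.    -1.   ]] [ 5.27634298e-02 -2.70567131e-02  1.98884960e+00 -4.30533901e-04
  1.17893939e+00  1.61726040e+00]
[0.42612793 0.03232187 0.37454357] [-0.26457254 -0.00303285 -0.96436102]
```

View pics/w1.png

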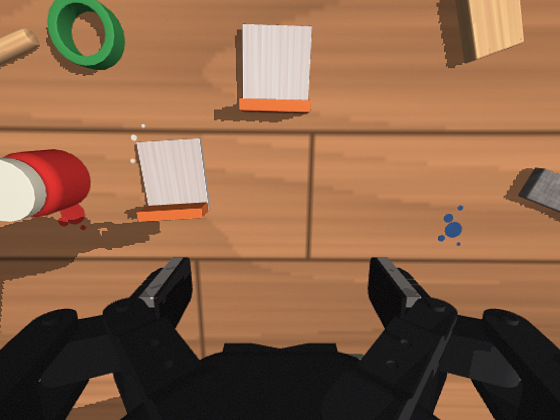

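Wrist view: the target is at (275,65), upright with its lip at row 105. The look-alike is at (172,178). I'll go forward and up so that shim and band are in one picture.

>>> {"api": "servo_tool", "payload": {"commands": [{"dx":25,"dy":0,"dz":-10,"roll":0},{"dx":50,"dy":0,"dz":-20,"roll":0},{"dx":80,"dy":-5,"dz":-30,"roll":0},{"dx":110,"dy":-10,"dz":-35,"roll":0},{"dx":110,"dy":-10,"dz":-35,"roll":0}]}}

```text
time_s: 2.02
position: [0.4704, 0.0393, 0.2659]
tcp_rot: [[1.0, 0.009, -0.0], [0.009, -1.0, -0.0], [-0.0, 0.0, -1.0]]
contact_force: [0.0, -0.0, 0.4]
finger_gap: 1.0
```

Run:
```python
from h import *
c=cam('wrist','w2');print(-c['R'].T@c['t'])
```

```text
[0.5375464  0.04141948 0.40897357]
```

View pics/w2.png

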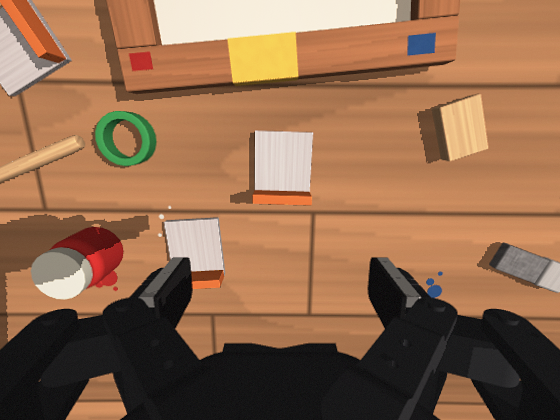

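Wrist view 2: the band is at (263,57), the shim plate at (283,160), and its lip at row 198. Next I fit the edges.

```bash
cat > m.py <<'E'
from h import *
def mask(c,lo,hi,near):
    hsv=cv2.cvtColor(c['image'],cv2.COLOR_RGB2HSV);m=cv2.inRange(hsv,lo,hi)
    n,l,s,ce=cv2.connectedComponentsWithStats(m)
    i=min((i for i in range(1,n) if s[i][4]>60),key=lambda i:np.hypot(*(ce[i]-near)));return l==i
def edge(m,side):  # fitted line along a side of a blob, sub-pixel, central 80 %
    a=m if side in('top','bot') else m.T
    k=np.where(a.any(0))[0];q=len(k)//8+1;k=k[q:-q]
    v=np.array([np.where(a[:,j])[0][0]-.5 if side in('top','left') else np.where(a[:,j])[0][-1]+.5 for j in k])
    p=np.polyfit(k,v,1); r=np.abs(v-np.polyval(p,k)); p=np.polyfit(k[r<1.2],v[r<1.2],1); return p
def corner(m,h,w): # h: row=f(col), w: col=f(row)
    a=edge(m,h);b=edge(m,w);r=(a[0]*b[1]+a[1])/(1-a[0]*b[0]);return [b[0]*r+b[1],r]
def corners(m): return [corner(m,h,w) for h,w in(('top','left'),('top','right'),('bot','left'),('bot','right'))]
YE=((21,150,100),(33,255,255));OR=((5,190,120),(17,255,255));WH=((0,0,140),(180,60,255))
def yaw(a,b): d=a-b; return np.arctan2(-d[0],d[1])  # a left, b right
E
python3 - <<'E'
from m import *
w1,w2,t=load('w1'),load('w2'),load('top0')
B2=corners(mask(w2,*YE,(263,57)));Bt=corners(mask(t,*YE,(252,189)))
L2=corners(mask(w2,*OR,(282,198)));L1=corners(mask(w1,*OR,(275,105)));Lt=corners(mask(t,*OR,(261,248)))
P2=corners(mask(w2,*WH,(283,160)));P1=corners(mask(w1,*WH,(275,62)));Pt=corners(mask(t,*WH,(262,233)))
np.set_printoptions(precision=4,suppress=True)
print('px',np.round(B2,1).tolist(),np.round(L2,1).tolist(),np.round(P2,1).tolist())
for nm,p,c1,q,c2 in(('band',B2,w2,Bt,t),('lip',L2,w2,L1,w1),('plate',P2,w2,P1,w1),('plate_t',P2,w2,Pt,t)):
    print(nm,[tri(c1,a,c2,b).round(4).tolist() for a,b in zip(p,q)])
bb=onplane(w2,B2[2:],.013);bt=onplane(w2,B2[:2],.038);print('band front',bb,'back',bt,yaw(*bb),yaw(*bt))
bb=onplane(t,Bt[2:],.013);bt=onplane(t,Bt[:2],.038);print('TOP band front',bb,'back',bt,yaw(*bb),yaw(*bt))
for n,c,P,L in(('w2',w2,P2,L2),('w1',w1,P1,L1),('t',t,Pt,Lt)):
    p=onplane(c,P[:2],.01);l=onplane(c,L[2:],.042);print(n,'plate lead',p,yaw(*p),'lip rear',l,yaw(*l))
E
```

```text
px [[227.4, 38.5], [294.7, 31.9], [232.6, 81.7], [297.6, 75.6]] [[252.4, 190.3], [305.1, 192.3], [255.4, 194.9], [313.1, 196.3]] [[254.5, 130.0], [312.4, 132.1], [254.5, 189.3], [309.0, 190.9]]
band [[0.6327, 0.0978, 0.0466], [0.6422, 0.0236, 0.0333], [0.5834, 0.0894, 0.085], [0.597, 0.0198, 0.0334]]
lip [[0.4519, 0.0815, -0.014], [0.4608, 0.0396, 0.1312], [0.4491, 0.0772, 0.0062], [0.4604, 0.0355, 0.1579]]
plate [[0.5368, 0.0738, 0.0084], [0.535, -0.0017, 0.0095], [0.4609, 0.0735, 0.0219], [0.4592, 0.0008, 0.0212]]
plate_t [[0.5365, 0.0743, -0.0183], [0.5346, -0.0029, -0.0028], [0.4589, 0.0728, 0.0122], [0.4572, -0.0011, 0.0089]]
band front [[0.5939 0.0998 0.013 ]
 [0.6017 0.0197 0.013 ]] back [[0.6344 0.1003 0.038 ]
 [0.6418 0.0254 0.038 ]] 0.09719115144347575 0.09834778619390548
TOP band front [[0.59   0.0964 0.013 ]
 [0.5976 0.0194 0.013 ]] back [[0.6344 0.0975 0.038 ]
 [0.6407 0.0219 0.038 ]] 0.09911321819586141 0.0825583612846598
w2 plate lead [[ 0.5368  0.0737  0.01  ]
 [ 0.535  -0.0016  0.01  ]] -0.024245692764926947 lip rear [[ 0.4576  0.071   0.042 ]
 [ 0.4565 -0.0023  0.042 ]] -0.0150430857205705
w1 plate lead [[ 0.5364  0.0735  0.01  ]
 [ 0.5348 -0.0016  0.01  ]] -0.020098933660261515 lip rear [[0.4464 0.0759 0.042 ]
 [0.4463 0.0748 0.042 ]] -0.01736502126667002
t plate lead [[ 0.5348  0.0705  0.01  ]
 [ 0.5338 -0.0029  0.01  ]] -0.013910748495174367 lip rear [[ 0.4456  0.0718  0.042 ]
 [ 0.4445 -0.0021  0.042 ]] -0.014032640013478186m.py:10: RankWarning: Polyfit may be poorly conditioned
  p=np.polyfit(k,v,1); r=np.abs(v-np.polyval(p,k)); p=np.polyfit(k[r<1.2],v[r<1.2],1); return p
m.py:10: RankWarning: Polyfit may be poorly conditioned
  p=np.polyfit(k,v,1); r=np.abs(v-np.polyval(p,k)); p=np.polyfit(k[r<1.2],v[r<1.2],1); return p
```

Sizes check out: the plate height triangulates to 9 mm, and the band is 75×44 mm when its seen lower edge is taken at the top edge of the front face.

| | x (m) | y (m) | yaw (rad) |
|---|---|---|---|
| Shim origin now | 0.491 | 0.037 | −0.02 |
| Band front middle | 0.594 | 0.059 | 0.098 |
| Shim goal | 0.627 | 0.062 | 0.098 |

The shim must shift about 11 mm left in the frame axes and turn +0.12 rad. I'll first give it a side push at the plate with shut fingers set at yaw 0.1, then push from behind.

>>> {"api": "servo_tool", "payload": {"commands": [{"dx":3,"dy":20,"dz":30,"roll":-1},{"dx":6,"dy":45,"dz":70,"roll":-2},{"dx":10,"dy":70,"dz":110,"roll":-3.5},{"dx":13,"dy":90,"dz":150,"roll":-5.2},{"dx":13,"dy":90,"dz":190,"roll":-5.2}], "jaw": 0}}

```text
time_s: 2.7
position: [0.4814, -0.0518, 0.0752]
tcp_rot: [[0.995, 0.098, -0.001], [0.098, -0.995, -0.0], [-0.001, 0.0, -1.0]]
contact_force: [-0.1, 0.7, -1.1]
finger_gap: -0.001
```

>>> {"api": "servo_tool", "payload": {"commands": [{"dx":0,"dy":0,"dz":20,"roll":0},{"dx":0,"dy":0,"dz":45,"roll":0},{"dx":0,"dy":0,"dz":62,"roll":0},{"dx":0,"dy":0,"dz":70,"roll":0},{"dx":0,"dy":0,"dz":70,"roll":0}]}}

```text
time_s: 3.32
position: [0.482, -0.0506, 0.0062]
tcp_rot: [[0.995, 0.099, -0.001], [0.099, -0.995, 0.0], [-0.001, -0.0, -1.0]]
contact_force: [-0.5, -0.2, 0.5]
finger_gap: 0.002
```

Run:
```python
from h import *
c=cam('wrist','w3');o=bot.get_obs();print(o['position'],-c['R'].T@c['t'])
```

```text
[ 0.48256844 -0.0506211   0.00668727] [ 0.54897333 -0.04242268  0.14928796]
```

View pics/w3.png

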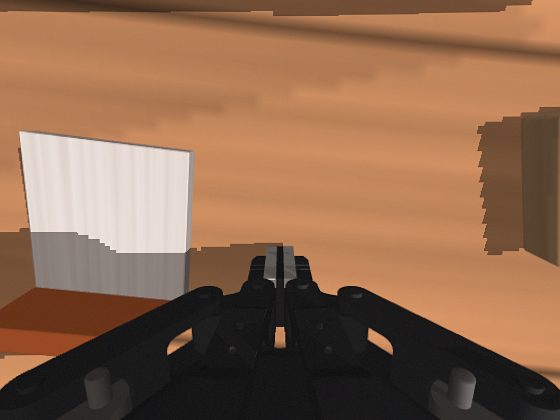

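Wrist view 3: shut fingers at (280,265), the shim's right edge at column ~190, gap clear. I'll push left, 36 mm first, then look.

>>> {"api": "servo_tool", "payload": {"commands": [{"dx":1,"dy":-8,"dz":1,"roll":0},{"dx":2,"dy":-17,"dz":2,"roll":0},{"dx":3,"dy":-26,"dz":2,"roll":0},{"dx":4,"dy":-34,"dz":2,"roll":0},{"dx":4,"dy":-38,"dz":2,"roll":0}]}}

```text
time_s: 4.0
position: [0.4831, -0.0116, 0.0043]
tcp_rot: [[0.995, 0.1, 0.0], [0.1, -0.995, -0.0], [0.0, 0.0, -1.0]]
contact_force: [-0.2, -0.8, 0.1]
finger_gap: -0.002
```

```bash
cat > s.py <<'E'
from m import *
import sys
np.set_printoptions(precision=4,suppress=True)
BX=np.array([.594,.0586]);BY=.098
def rel(p,y): 
    d=p-BX;return np.array([d[0]*np.cos(BY)+d[1]*np.sin(BY),-d[0]*np.sin(BY)+d[1]*np.cos(BY)]),y-BY
E
python3 - <<'E'
from s import *
c=cam('top','t4');cam('wrist','w4')
m=mask(c,*WH,(262,233));P=corners(m);p=onplane(c,P[:2],.01);y=yaw(*p);o=p.mean(0)[:2]-.045*np.array([np.cos(y),np.sin(y)])
print(p,y,o,rel(o,y),bot.get_obs()['position'])
E
```

```text
[[0.386  0.1749 0.01  ]
 [0.416  0.125  0.01  ]] 0.5415067243142189 [0.3624 0.1268] (array([-0.2238,  0.0905]), np.float64(0.4435067243142189)) [ 0.483  -0.0119  0.0043]
```

View pics/w4.png

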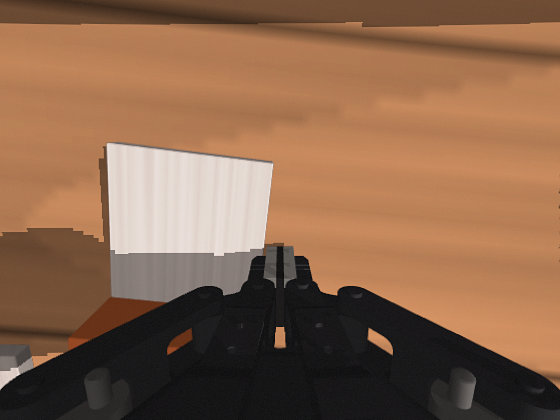

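Wrist view 4: the fingers have reached the shim's edge at about (262,255). The leading edge runs from (107,143) to (272,162). From here I measure with the wrist view only.

```bash
cat >> s.py <<'E'
def shim(c,near):
    m=mask(c,*WH,near);P=corners(m)[:2];p=onplane(c,P,.01);y=yaw(*p);o=p.mean(0)[:2]-.045*np.array([np.cos(y),np.sin(y)])
    r=rel(o,y);print('width',np.linalg.norm(p[0]-p[1]).round(4),'origin',o,'yaw',y.round(4),'in band',r[0],r[1].round(4));return o,y
E
python3 - <<'E'
from s import *
shim(load('w3'),(110,190));shim(load('w4'),(190,210))
E
```

```text
Traceback (most recent call last):
  File "s.py", line 8, in shim
    m=mask(c,*WH,near);P=corners(m)[:2];p=onplane(c,P,.01);y=yaw(*p);o=p.mean(0)[:2]-.045*np.array([np.cos(y),np.sin(y)])
                         ~~~~~~~^^^
  File "m.py", line 13, in corners
    def corners(m): return [corner(m,h,w) for h,w in(('top','left'),('top','right'),('bot','left'),('bot','right'))]
                            ~~~~~~^^^^^^^
  File "m.py", line 12, in corner
    a=edge(m,h);b=edge(m,w);r=(a[0]*b[1]+a[1])/(1-a[0]*b[0]);return [b[0]*r+b[1],r]
  File "m.py", line 10, in edge
    p=np.polyfit(k,v,1); r=np.abs(v-np.polyval(p,k)); p=np.polyfit(k[r<1.2],v[r<1.2],1); return p
                                                        ~~~~~~~~~~^^^^^^^^^^^^^^^^^^^^^
TypeError: expected non-empty vector for x
```

```bash
sed -i 's/^    p=np.polyfit(k,v,1); r=.*$/    s=theilslopes(v,k); return np.array([s[0],s[1]])/; 1a from scipy.stats import theilslopes' m.py
python3 - <<'E'
from s import *
shim(load('w2'),(283,160));shim(load('w3'),(110,190));shim(load('w4'),(190,210))
E
```

```text
width 0.0749 origin [0.4903 0.037 ] yaw -0.0153 in band [-0.1053 -0.0114] -0.1133
width 0.0797 origin [0.4905 0.0363] yaw -0.0194 in band [-0.1052 -0.0121] -0.1174
width 0.0752 origin [0.4906 0.0368] yaw -0.0188 in band [-0.1051 -0.0116] -0.1168
```

Still unmoved, at about −11.5 mm sideways, just in contact. I'll push 13 mm more.

>>> {"api": "servo_tool", "payload": {"commands": [{"dx":0,"dy":-4,"dz":0,"roll":0},{"dx":0,"dy":-7,"dz":0,"roll":0},{"dx":0,"dy":-10,"dz":0,"roll":0},{"dx":0,"dy":-13,"dz":0,"roll":0},{"dx":0,"dy":-13,"dz":0,"roll":0}]}}

```text
time_s: 4.72
position: [0.4817, 0.0009, 0.0043]
tcp_rot: [[0.995, 0.099, -0.0], [0.099, -0.995, 0.0], [-0.0, -0.0, -1.0]]
contact_force: [-0.1, 0.0, 0.4]
finger_gap: -0.001
```

Run:
```python
from s import *
c=cam('wrist','w5');shim(c,(200,210));print(bot.get_obs()['position'])
```

```text
width 0.0751 origin [0.4895 0.0477] yaw -0.0187 in band [-0.1051 -0.0006] -0.1167
[0.4817 0.0008 0.0043]
```

It shifted 11 mm cleanly without turning, and the centre of mass is now on the band line. I'll go round behind the lip, opening the fingers to about 45 mm, with the tool at yaw 0.099.

>>> {"api": "servo_tool", "payload": {"commands": [{"dx":0,"dy":12,"dz":0,"roll":0},{"dx":0,"dy":15,"dz":-25,"roll":0},{"dx":0,"dy":15,"dz":-65,"roll":0},{"dx":-20,"dy":5,"dz":-80,"roll":0},{"dx":-50,"dy":-20,"dz":-80,"roll":0}]}}

```text
time_s: 5.4
position: [0.4314, 0.0148, 0.0857]
tcp_rot: [[0.995, 0.097, 0.005], [0.097, -0.995, -0.0], [0.005, 0.001, -1.0]]
contact_force: [-0.3, 0.6, 0.4]
finger_gap: -0.003
```

>>> {"api": "servo_tool", "payload": {"commands": [{"dx":-18,"dy":-26,"dz":0,"roll":0},{"dx":-20,"dy":-26,"dz":25,"roll":0},{"dx":-20,"dy":-26,"dz":55,"roll":0},{"dx":-20,"dy":-26,"dz":78,"roll":0},{"dx":-20,"dy":-26,"dz":78,"roll":0}], "jaw": 45}}

```text
time_s: 6.02
position: [0.4064, 0.0389, 0.0053]
tcp_rot: [[0.995, 0.099, -0.004], [0.099, -0.995, -0.0], [-0.004, 0.0, -1.0]]
contact_force: [0.7, -0.1, 0.7]
finger_gap: 0.53
```

Run:
```python
from s import *
c=cam('wrist','w6');shim(c,(240,150));p=bot.get_obs()['position'];print(p,rel(np.array(p[:2]),0)[0])
```

```text
width 0.0761 origin [0.4787 0.0427] yaw 0.0993 in band [-0.1163 -0.0045] 0.0013
[0.4073 0.039  0.0061] [-0.1877 -0.0013]
```

View pics/w6.png

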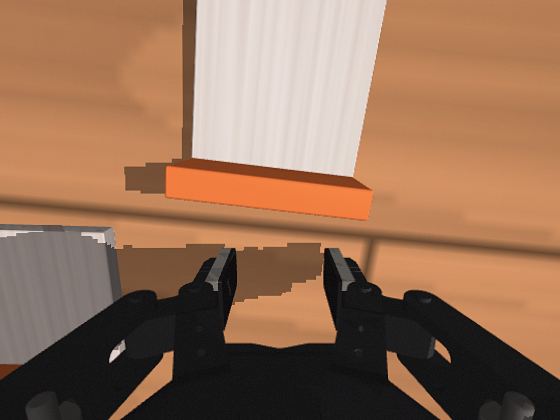

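Wrist view 6: the lip is at (268,192), centred on the fingers (210 and 350), with the plate ahead. The measured leading edge there is cut by the image top, so I ignore it. Next I push forward gently along the tool x axis.

>>> {"api": "servo_tool", "payload": {"commands": [{"dx":10,"dy":0,"dz":0,"roll":0},{"dx":20,"dy":0,"dz":0,"roll":0},{"dx":28,"dy":0,"dz":0,"roll":0},{"dx":36,"dy":0,"dz":0,"roll":0},{"dx":44,"dy":0,"dz":0,"roll":0}]}}

```text
time_s: 6.7
position: [0.4514, 0.0439, 0.0063]
tcp_rot: [[0.995, 0.099, -0.001], [0.099, -0.995, -0.0], [-0.001, 0.0, -1.0]]
contact_force: [-2.2, -0.3, 1.7]
finger_gap: 0.529
```

>>> {"api": "servo_tool", "payload": {"commands": [{"dx":8,"dy":0,"dz":0,"roll":0},{"dx":16,"dy":0,"dz":0,"roll":0},{"dx":24,"dy":0,"dz":0,"roll":0},{"dx":32,"dy":0,"dz":0,"roll":0},{"dx":36,"dy":0,"dz":0,"roll":0}]}}

```text
time_s: 7.32
position: [0.4878, 0.0474, 0.0063]
tcp_rot: [[0.995, 0.099, 0.0], [0.099, -0.995, -0.0], [0.0, 0.0, -1.0]]
contact_force: [-1.9, -0.2, 1.6]
finger_gap: 0.528
```

Run:
```python
from s import *
c=cam('wrist','w7');t=cam('top','t7');p=np.array(bot.get_obs()['position']);print(p,rel(p[:2],0)[0])
# lip rear-top edge / front-top edge
L=mask(c,*OR,(270,190));q=corners(L)
for P,z in((q[2:],.0),(q[2:],.042)):
    e=onplane(c,P,z);print(z,np.round(P,1).tolist(),e,np.linalg.norm(e[0]-e[1]),yaw(*e),rel(e.mean(0)[:2],0)[0])
v=np.vstack([c['image'],np.zeros((4,560,3),np.uint8)]);a=cv2.resize(t['image'][150:280,180:330],None,fx=2.5,fy=2.5);
w=np.zeros((420,800,3),np.uint8);w[:,:425]=cv2.resize(c['image'],(425,420));w[:325,425:800]=a;cv2.imwrite('pics/v7.png',w[:,:,::-1])
```

```text
[0.488  0.0475 0.0063] [-0.1065 -0.0007]
0.0 [[175.6, 274.5], [330.1, 274.5]] [[0.4717 0.1052 0.    ]
 [0.4802 0.0198 0.    ]] 0.08583966462825356 0.09922762885981935 [-0.1171  0.0154]
0.042 [[175.6, 274.5], [330.1, 274.5]] [[0.495  0.0912 0.042 ]
 [0.5011 0.0298 0.042 ]] 0.061710727215688245 0.09922762885981784 [-0.0953  0.0113]
```

View pics/v7.png

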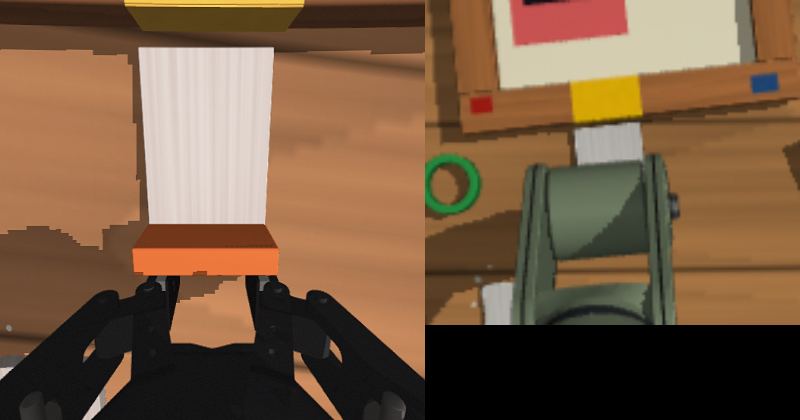

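View 7: the plate is square to the tool and just short of the bar. Its leading edge in the squeezed picture runs from (138,48) to (273,48), with the band above at columns 125–303. I'll measure the sideways error.

Run:
```python
from s import *
c=load('w7');shim(c,(270,140))
hsv=cv2.cvtColor(c['image'],cv2.COLOR_RGB2HSV)
m=cv2.inRange(hsv,(21,150,50),(33,255,255));ys,xs=np.where(m)
for r in range(0,36,4):
    k=np.where(m[r])[0]; 
    if len(k): print(r,k[0],k[-1],c['image'][r,280],end=' | ')
for r,z in((8,.038),(30,.013)):
    k=np.where(m[r])[0]
    if len(k): e=onplane(c,[[k[0],r],[k[-1],r]],z);print('\n',z,e,e[0]-e[1],rel(e.mean(0)[:2],0)[0])
```

```text
width 0.0755 origin [0.543  0.0578] yaw 0.1012 in band [-0.0508  0.0042] 0.0032
0 164 399 [246 204  85] | 4 165 180 [157 115  47] | 8 177 218 [84 63 23] | 12 202 322 [87 65 25] | 16 194 348 [85 63 23] | 20 242 346 [87 67 27] | 24 191 289 [87 65 26] | 28 327 327 [86 66 25] | 
 0.038 [[0.5891 0.0926 0.038 ]
 [0.5905 0.0793 0.038 ]] [-0.0014  0.0133  0.    ] [-0.0015  0.0276]

 0.013 [[0.5904 0.0888 0.013 ]
 [0.5959 0.0354 0.013 ]] [-0.0054  0.0534  0.    ] [-0.0005  0.0035]
```

Run:
```python
from s import *
c=load('w7');hsv=cv2.cvtColor(c['image'],cv2.COLOR_RGB2HSV)
m=cv2.inRange(hsv,(18,150,50),(33,255,255))
for r,z in((1,.038),(2,.038),(12,None),(20,None),(27,.013)):
    k=np.where(m[r])[0];print(r,k[0],k[-1],len(k))
    if z: e=onplane(c,[[k[0]-.5,r],[k[-1]+.5,r]],z);print(z,e[0]-e[1],rel(e.mean(0)[:2],0)[0])
```

```text
1 164 400 237
0.038 [-0.0077  0.0763  0.    ] [0.0005 0.0001]
2 164 400 237
0.038 [-0.0077  0.0764  0.    ] [0.0002 0.0001]
12 171 393 223
20 178 385 208
27 185 379 195
0.013 [-0.0079  0.0787  0.    ] [ 0.0005 -0.0001]
```

The wrist view confirms the band frame to within 0.5 mm. The shim sits +4.2 mm in y with 84 mm to go. I push on with a slight sideways drift.

>>> {"api": "servo_tool", "payload": {"commands": [{"dx":7,"dy":0.5,"dz":0,"roll":0},{"dx":14,"dy":1,"dz":0,"roll":0},{"dx":21,"dy":1.5,"dz":0,"roll":0},{"dx":28,"dy":2,"dz":0,"roll":0},{"dx":35,"dy":2.5,"dz":0,"roll":0}]}}

```text
time_s: 8.05
position: [0.5227, 0.0484, 0.0063]
tcp_rot: [[0.995, 0.099, -0.0], [0.099, -0.995, -0.0], [-0.0, 0.0, -1.0]]
contact_force: [-0.8, 0.3, -0.7]
finger_gap: 0.529
```

>>> {"api": "servo_tool", "payload": {"commands": [{"dx":7,"dy":0.5,"dz":0,"roll":0},{"dx":14,"dy":1,"dz":0,"roll":0},{"dx":21,"dy":1.5,"dz":0,"roll":0},{"dx":28,"dy":2,"dz":0,"roll":0},{"dx":33,"dy":2.5,"dz":0,"roll":0}]}}

```text
time_s: 8.68
position: [0.5557, 0.0492, 0.0063]
tcp_rot: [[0.995, 0.099, -0.0], [0.099, -0.995, -0.0], [-0.0, 0.0, -1.0]]
contact_force: [-1.5, -0.2, 2.4]
finger_gap: 0.525
```

Run:
```python
from s import *
c=cam('wrist','w8');p=np.array(bot.get_obs()['position']);print(p,rel(p[:2],0)[0],bot.get_obs()['contact_force'])
L=mask(c,*OR,(270,262));k=np.where(L.any(0))[0];print(k[0],k[-1],np.where(L.any(1))[0][[0,-1]])
```

```text
[0.5565 0.0492 0.0064] [-0.0382 -0.0057] [ 0.3955 -0.2876 -0.555 ]
174 366 [247 275]
```

View pics/w8.png

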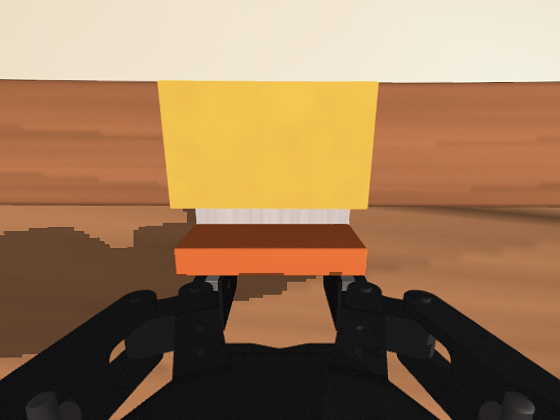

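View 8: the plate is under the bar. The lip spans columns 175–367 and the band 169–370, so it is centred. About 15 mm remain, which I take slowly.

>>> {"api": "servo_tool", "payload": {"commands": [{"dx":3,"dy":0,"dz":0,"roll":0},{"dx":6,"dy":0,"dz":0,"roll":0},{"dx":9,"dy":0,"dz":0,"roll":0},{"dx":12,"dy":0,"dz":0,"roll":0},{"dx":13,"dy":0,"dz":0,"roll":0}]}}

```text
time_s: 9.35
position: [0.5684, 0.0505, 0.0063]
tcp_rot: [[0.995, 0.099, 0.0], [0.099, -0.995, -0.0], [0.0, 0.0, -1.0]]
contact_force: [-2.4, -0.2, 1.1]
finger_gap: 0.527
```

>>> {"api": "servo_tool", "payload": {"commands": [{"dx":0.5,"dy":0,"dz":0,"roll":0},{"dx":1,"dy":0,"dz":0,"roll":0},{"dx":1.3,"dy":0,"dz":0,"roll":0},{"dx":1.6,"dy":0,"dz":0,"roll":0},{"dx":1.6,"dy":0,"dz":0,"roll":0}]}}

```text
time_s: 9.98
position: [0.5699, 0.0506, 0.0063]
tcp_rot: [[0.995, 0.099, 0.0], [0.099, -0.995, -0.0], [0.0, 0.0, -1.0]]
contact_force: [-1.3, -1.0, 1.2]
finger_gap: 0.525
```

Run:
```python
from s import *
c=cam('wrist','w9');o=bot.get_obs();p=np.array(o['position']);print(rel(p[:2],0)[0],o['contact_force'])
cv2.imwrite('pics/c9.png',cv2.resize(c['image'][150:290,140:400,::-1],None,fx=3,fy=3))
```

```text
[-0.0248 -0.0056] [-0.0614  0.6323  0.692 ]
```

View pics/c9.png

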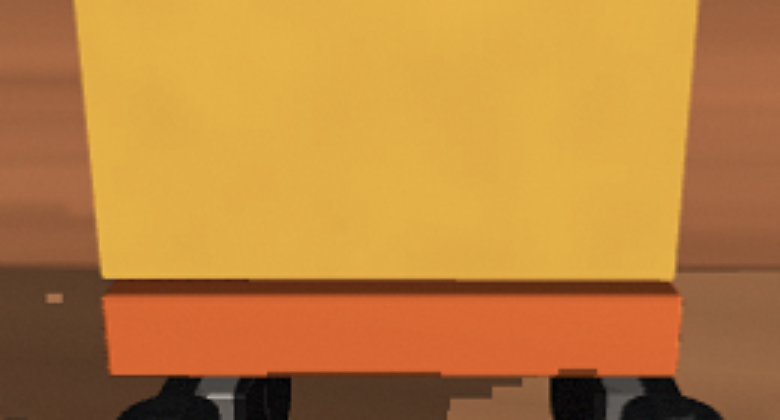

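Crop 9: the lip is centred under the band (105–680 against 100–675). A thin dark sliver remains and there is no contact force yet, so I creep on.

>>> {"api": "servo_tool", "payload": {"commands": [{"dx":0.4,"dy":0,"dz":0,"roll":0},{"dx":0.8,"dy":0,"dz":0,"roll":0},{"dx":1.2,"dy":0,"dz":0,"roll":0},{"dx":1.6,"dy":0,"dz":0,"roll":0},{"dx":1.6,"dy":0,"dz":0,"roll":0}]}}

```text
time_s: 10.65
position: [0.571, 0.0507, 0.0063]
tcp_rot: [[0.995, 0.099, -0.001], [0.099, -0.995, -0.0], [-0.001, 0.0, -1.0]]
contact_force: [-3.3, -0.4, 2.1]
finger_gap: 0.528
```

>>> {"api": "servo_tool", "payload": {"commands": [{"dx":0.2,"dy":0,"dz":0,"roll":0},{"dx":0.4,"dy":0,"dz":0,"roll":0},{"dx":0.6,"dy":0,"dz":0,"roll":0},{"dx":0.8,"dy":0,"dz":0,"roll":0},{"dx":0.8,"dy":0,"dz":0,"roll":0}]}}

```text
time_s: 11.28
position: [0.571, 0.0507, 0.0063]
tcp_rot: [[0.995, 0.099, -0.002], [0.099, -0.995, -0.0], [-0.002, 0.0, -1.0]]
contact_force: [-6.3, -0.8, 5.2]
finger_gap: 0.525
```

The tool stopped at x 0.571 while the force rose to 6 N, so the lip is seated. I'm backing off and lifting clear.

>>> {"api": "servo_tool", "payload": {"commands": [{"dx":-4,"dy":0,"dz":0,"roll":0},{"dx":-14,"dy":0,"dz":0,"roll":0},{"dx":-30,"dy":0,"dz":0,"roll":0},{"dx":-45,"dy":0,"dz":-15,"roll":0},{"dx":-60,"dy":0,"dz":-50,"roll":0}]}}

```text
time_s: 11.9
position: [0.5108, 0.0448, 0.0555]
tcp_rot: [[0.995, 0.099, -0.003], [0.099, -0.995, -0.0], [-0.003, -0.0, -1.0]]
contact_force: [0.7, -0.0, 0.1]
finger_gap: 0.523
```

>>> {"api": "servo_tool", "payload": {"commands": [{"dx":-10,"dy":0,"dz":-40,"roll":0},{"dx":-20,"dy":0,"dz":-80,"roll":0},{"dx":-30,"dy":0,"dz":-120,"roll":0},{"dx":-30,"dy":0,"dz":-150,"roll":0},{"dx":-30,"dy":0,"dz":-150,"roll":0}]}}

```text
time_s: 12.52
position: [0.484, 0.042, 0.2086]
tcp_rot: [[0.995, 0.099, 0.007], [0.099, -0.995, 0.0], [0.007, 0.0, -1.0]]
contact_force: [-0.7, 0.9, -0.8]
finger_gap: 0.528
```

Run:
```python
from s import *
c=cam('wrist','w10');t=cam('top','t10');print(bot.get_obs()['position'],bot.get_obs()['contact_force'])
try:
    Y=corners(mask(c,*YE,(270,100)));L=mask(c,*OR,(270,130));q=corners(L)
    y=onplane(c,Y[2:],.038);e=onplane(c,q[2:],.042);g=onplane(c,q[:2],.042)
    print(Y[2:],q);print('band front',y,rel(y.mean(0)[:2],yaw(*y)));print('lip rear',e,rel(e.mean(0)[:2],yaw(*e)))
except Exception as x: print(x)
a=cv2.resize(t['image'][130:280,130:380],(375,225));w=np.zeros((420,800,3),np.uint8);w[:,:425]=cv2.resize(c['image'],(425,420));w[:225,425:]=a;w[230:420,425:]=cv2.resize(t['image'][170:222,200:302],(375,190));cv2.imwrite('pics/v10.png',w[:,:,::-1])
```

```text
[0.4822 0.0419 0.2057] [ 0.3284  0.1703 -0.4018]
[[np.float64(235.5), np.float64(83.5)], [np.float64(314.5), np.float64(83.5)]] [[np.float64(nan), np.float64(nan)], [np.float64(nan), np.float64(nan)], [np.float64(nan), np.float64(nan)], [np.float64(nan), np.float64(nan)]]
band front [[0.5911 0.0975 0.038 ]
 [0.5989 0.0202 0.038 ]] (array([0.001 , 0.0002]), np.float64(0.002895114138564428))
lip rear [[nan nan nan]
 [nan nan nan]] (array([nan, nan]), np.float64(nan))m.py:11: SmallSampleWarning: One or more sample arguments is too small; all returned values will be NaN. See documentation for sample size requirements.
  s=theilslopes(v,k); return np.array([s[0],s[1]])
```

View pics/v10.png

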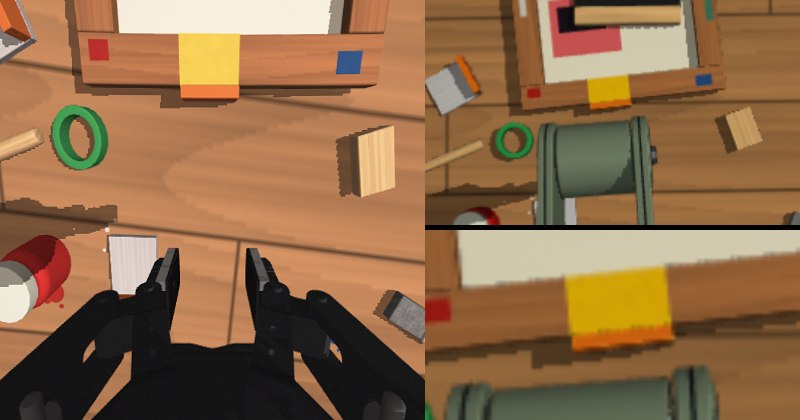

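View 10: the lip, at about (277,120) in the full wrist image, lies flush and centred against the band. The hand is clear and the bystanders are in place. One numeric check of the lip.

Run:
```python
from s import *
c=load('w10');hsv=cv2.cvtColor(c['image'],cv2.COLOR_RGB2HSV);m=cv2.inRange(hsv,(4,150,150),(19,255,255));m[:,:225]=0;m[:,330:]=0
print(c['image'][74:106:2,277].tolist());sat=((hsv[...,0]<19)&(hsv[...,1]>185)&(hsv[...,2]>200)).astype(np.uint8)
sat[:75]=0;sat[110:]=0;n,l,s,ce=cv2.connectedComponentsWithStats(sat);i=1+s[1:,4].argmax();print(s[i]);q=corners(l==i)
e=onplane(c,q[2:],.042);f=onplane(c,q[:2],.042);print(np.round(q,1).tolist());print(e,np.linalg.norm(e[0]-e[1]),rel(e.mean(0)[:2],yaw(*e)),rel(f.mean(0)[:2],yaw(*f)))
```

```text
[[248, 211, 87], [248, 212, 88], [248, 212, 88], [248, 211, 87], [248, 210, 87], [227, 178, 73], [241, 123, 65], [241, 128, 67], [241, 127, 67], [241, 126, 65], [241, 127, 66], [246, 130, 68], [132, 62, 29], [83, 40, 19], [90, 68, 53], [103, 72, 49]]
[238  89  77   9  91]
[[184.2, 96.5], [314.5, 96.5], [165.5, 97.5], [314.5, 97.5]]
[[0.5707 0.1643 0.042 ]
 [0.5857 0.0189 0.042 ]] 0.14610177422394177 (array([-0.0125,  0.0344]), np.float64(0.0044477390990133175)) (array([-0.0115,  0.0253]), np.float64(0.004032039483857455))
```

The lip's rear face reads about −12 mm in the band frame (ideal −12) and yaw about 0.004 rad. Its columns are 238–315 against the band's 235.5–314.5, about 1.5 mm off centre. The automatic side-edge fit failed, so those columns come from the blob's bounding box. Handing in.

```bash
python3 -c "
from workcell import ticket;print(ticket.job_done())"
```

```text
the job is handed in; nothing more can be done
None
```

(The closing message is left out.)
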